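# Change over the paint tins: slide primer and enamel into each other's place

### The job

Priming is finished: let the grey primer tin on the black drip mat and the teal enamel tin in the plywood rack change places, so that the enamel stands wholly on the mat and the primer stands in the stall that the enamel has left, not sticking out at the front. The lids are only laid on, so slide the tins along the bench, upright and without lifting them, and leave everything else where it is.

Things in the scene. Friction and masses are not known exactly. Their poses are not given: they have to be found in the camera images.
- primer_mid (a point): grey primer tin: squat round lever-lid paint tin, 100 mm in diameter and 75 mm tall, flat underside, plain upright side, too wide to grip, about 0.4 to 0.8 kg; this point is its centre, half-way up (37 mm above the bench)
- enamel_mid (a point): teal (blue-green) enamel tin: squat round lever-lid paint tin, 100 mm in diameter and 75 mm tall, flat underside, plain upright side, too wide to grip, about 0.4 to 0.8 kg; this point is its centre, half-way up (37 mm above the bench)
- drip_mat: black round drip mat, 160 mm in diameter, 1 mm thick, stuck flat to the bench; tins slide on and off it as over the bare bench. Origin at its centre, on the bench. The primer stands on it at the start
- rack: plywood tin rack fixed to the bench, which is its floor: 3 stalls open in front and above. Origin: its centre, on the bench; x from open fronts to back rail, y along the row. Dividers 10 mm thick, 35 mm high, x -82.5 to 82.5, at y +-72.5 and +-217.5 mm (stall centres y -145, 0, 145); back rail 35 mm high, x 82.5 to 92.5 mm. Each stall starts with a tin, its centre near x = -20 mm
- varnish_mid (a point): amber-yellow varnish tin in the rack, not to be moved: same shape and size as the primer, 100 mm in diameter and 75 mm tall; this point is its centre
- red_gloss_mid (a point): red gloss tin in the rack, not to be moved: same shape and size as the primer, 100 mm in diameter and 75 mm tall; this point is its centre
- sanding_block: cork sanding block, not to be moved: 122 mm (x) by 70 mm (y), 36 mm high; origin at the centre of its underside
- filling_knife: filling knife lying flat, not to be moved: 228 mm long, wooden handle 26 mm wide and 18 mm high from x = -110 to 0 mm, then a steel blade up to 70 mm wide to x = 118 mm; origin on its underside, where handle and blade meet; x towards the blade
- brush_jar: glass jar with three brushes, not to be moved: 76 mm in diameter, 100 mm high, brushes leaning out to 60 mm from the axis and up to 215 mm high; origin at the centre of its underside
- spray_bottle: white spray bottle with yellow trigger head, not to be moved: 73 mm in diameter, 210 mm tall, head reaches 70 mm from the axis along -x; origin at the centre of its underside
- glue_bottle: yellow glue bottle, not to be moved: 62 mm in diameter, 193 mm tall; origin at the centre of its underside
- tape_roll: roll of blue masking tape lying flat, not to be moved: 90 mm in diameter, 24 mm high; origin at the centre of its underside
Things that resemble listed ones, but are neither listed nor needed, are in the scene too. Leave any pink or purple look-alike of the part that bears primer_mid alone.

How it is judged:
At the end, for the whole second after the job is handed in: enamel upright and at rest within 32 mm of the mat's centre; primer upright and at rest on the bench in the stall the enamel left, its centre within 36 mm of the stall's mid-length (not sticking out at the front); everything else within 20 mm of where it was (horizontal distance between enamel_mid and drip_mat below 0.032 m and height (world z) of each of enamel_mid, primer_mid below 0.043 m and x of primer_mid in the frame of rack between -0.036 and 0.036 m and y of primer_mid in the frame of rack between -0.168 and 0.168 m and angle between each of enamel_mid, primer_mid's own z axis and vertical below 0.1 rad and linear speed of each of enamel, primer below 0.01 m/s and distance of each of varnish_mid, red_gloss_mid, sanding_block, filling_knife, brush_jar, spray_bottle, glue_bottle, tape_roll from where it was at the start of the episode below 0.02 m); the robot touches nothing.
It fails at once if a paint tin was tipped or lifted off the bench (angle between any of enamel_mid, primer_mid's own z axis and vertical above 0.25 rad or height (world z) of any of enamel_mid, primer_mid above 0.055 m).
It fails at once if something that was to be left alone was moved more than 20 mm (distance of any of varnish_mid, red_gloss_mid, sanding_block, filling_knife, brush_jar, spray_bottle, glue_bottle, tape_roll from where it was at the start of the episode above 0.02 m).
It also fails if it takes over 72 s, if anything falls off the work surface, if the arm or the gripper's body presses on something with over 40 N, if the wrist force passes 120 N, or if a joint passes its speed limit or range.

### The arm

A 6-joint arm with a two-finger parallel gripper is mounted at the origin on the work surface. World frame = base frame: x ahead of the robot, y to its left, z up, the work surface at z = 0. Lengths are in m, angles in rad, forces in N, time in s.
With the tool pointing down it reaches from about 0.2 to 0.875 m from the base axis. Payload 3.4 kg.
Tool frame: the origin (TCP) lies at the centre of the arm's flange, where the gripper is bolted on; the fingertips stand 199 mm ahead of it and the grasp point (between the pads) lies 180 mm ahead of it (robot.tcp_to_grasp is the distance from the TCP to the grasp point, in m); y points along the fingers, x is the direction in which the jaws open and shut, and the axes are right-handed (so a half turn about y gives the same grasp; the last joint's range is limited). The gripper opens to 94 mm and grips with 3 to 60 N. Pads are 16 mm wide; open, the fingers measure 119 mm over their backs; the gripper's body (75 mm by 177 mm) begins 78 mm behind the grasp point.
Start: joints at [1.153, 0.276, 1.505, -0, 1.361, -0.121], TCP at [0.168, 0.55, 0.405] pointing down, gripper open.
Joint ranges: [-2.89, 2.89], [-0.75, 2.08], [0.22, 2.7], [-1.18, 4.32], [0.11, 2.71], [-2.7, 2.7]. Speed limits (rad/s): [2.57, 2.57, 3.14, 3.14, 3.14, 3.14].

### API

Orientations are given as a unit quaternion [w, x, y, z].
In Python, from cell import monitor, grab_frame, ticket, recognise, regions_of, pinpoint, robot gives the robot as it stands. The module is installed in compiled form; this text tells all that it offers.
- The arm moves only by the tool step_arm, never from a script. Its argument "commands" is a list of rows, each an object of numbers: "rx", "ry", "rz": the turn, a rotation vector about the tool's x, y, z in degrees; "x", "y", "z": the shift along the tool's x, y, z in cm; "hand": the opening, from 0 (shut) to 1 (fully open). In form: [{"rx": .., "ry": .., "rz": .., "x": .., "y": .., "z": .., "hand": ..}, ...]. A call has exactly 8 rows; each row is the pose to reach, as a shift and turn from the pose measured when the call began, along the tool's axes at that moment; what a row does not reach only later rows make up. A row lasts 1/8 s, in which the tool goes at most 62.5 mm and 10.7 degrees, less where a joint would pass 70% of its speed; a pose out of reach is approached as far as the arm can. A call with a gripper value outside its range is refused whole. The fingers move at their own pace and stop on an object; the grip force is fixed at half the most. Time passes only in rows, so rows that repeat a pose let the fingers close, or fill a call up. It gives the time, the measured TCP pose, the force and the opening at its end, in the units of the state.
- monitor.state(): the state, without advancing time (a new reading comes with each control period).
- grab_frame(name): name is "scene" or "top"; returns a dict with "color" (400x640x3 uint8, red, green, blue), "fx", "fy", "cx", "cy" (pixels), "dist_coeffs" ([k1, k2, p1, p2, k3] as OpenCV has them; the pictures are not rectified), "view" (4x4, takes a point from world to camera coordinates). Camera axes: x right, y up, looking along -z (the intrinsics and any distortion apply to the point x, -y, -z); pixel columns grow to the right and rows downward; lengths in m; the calibration is good to about 2 mm. A picture is of the moment at which its call begins. There is no depth.
- ticket.hand_in(): hands the job in, once; it reports no verdict.
Trained networks look in the newest picture that a camera, given by its name, has taken for a name from the list of things; names that differ only in an ending like _2 or _b are one class to them, and where a whole thing is asked for, a point or a joint stands for the part that bears it (a point fixed in the world has none). Each returns a list of dicts, best first, with "conf" (0 to 1); they miss things now and then, are a little off and sometimes report something else, mostly with a low value. They report only what shows in the picture. A call takes as long as a camera call. They do not tell look-alikes from the thing itself.
- recognise(camera, target): "centre" ([row, column] as shares, 0 to 1, of the picture: columns of its width, rows of its height, amid what is visible of it).
- regions_of(camera, target): "pixels" (400x640 bool, what is visible of it) and "centre" ([row, column] as shares, 0 to 1, of the picture: columns of its width, rows of its height, amid what is visible of it).
- pinpoint(camera, target): "centre" ([row, column] as shares, 0 to 1, of the picture: columns of its width, rows of its height: a listed point, or the origin of a listed thing).
The state is a dict: "time": time; "q": joint angles; "dq": joint speeds; "tau": joint torques, N m; "position": TCP position; "tool_rot": TCP orientation; "wrist_force": force on the tool from outside, world axes, zero at the start; "moment": the same for the moment, N m; "opening": finger opening in m.
Only numpy, scipy, OpenCV 4.12 (cv2) and the standard library are available. Lean on these libraries where they do the work, as an engineer would, in place of code of your own. Each camera call takes 0.05 s, during which the arm holds its last target. There are 200 camera calls.

## Working session

There is one attempt and no reset: what is moved stays moved. The work goes in short steps, Python scripts to look and compute and a tool call to move; the robot and the scene stay as the last step left them, time stands still between calls to the robot, and variables do not carry over. Pictures are saved under pics/ and viewed, about 8 in all and at most 12, crops included, and the job is handed in when it is done.

Besides the shell and the picture viewer there is one more tool, called by a JSON object that holds its "op" and its "data", one argument or row to a line. step_arm: Moves the arm, as the interface text tells. Its arguments: {"type":"object","properties":{"commands":{"type":"array","items":{"type":"object","properties":{"rx":{"type":"number"},"ry":{"type":"number"},"rz":{"type":"number"},"x":{"type":"number"},"y":{"type":"number"},"z":{"type":"number"},"hand":{"type":"number"}}}}},"required":["commands"]}

```bash
mkdir -p pics
cat > h.py <<'E'
import numpy as np, cv2
from cell import monitor, grab_frame, ticket, recognise, regions_of, pinpoint, robot
def ray(f,rc):
    K=np.array([[f["fx"],0,f["cx"]],[0,f["fy"],f["cy"]],[0,0,1.]])
    uv=np.array([[[rc[1]*640,rc[0]*400]]],float)
    p=cv2.undistortPoints(uv,K,np.array(f["dist_coeffs"],float))[0,0]
    V=np.array(f["view"]); R=V[:3,:3]; c=-R.T@V[:3,3]
    return c,R.T@np.array([p[0],-p[1],-1.])
def onplane(f,rc,z):
    c,d=ray(f,rc); return c+d*(z-c[2])/d[2]
def proj(f,P):
    V=np.array(f["view"]); q=(np.atleast_2d(P)@V[:3,:3].T+V[:3,3])*[1,-1,-1]
    K=np.array([[f["fx"],0,f["cx"]],[0,f["fy"],f["cy"]],[0,0,1.]])
    return cv2.projectPoints(q,np.zeros(3),np.zeros(3),K,np.array(f["dist_coeffs"],float))[0][:,0]
def save(f,n): cv2.imwrite(f"pics/{n}.png",f["color"][:,:,::-1])
Z=dict(primer_mid=.0375,enamel_mid=.0375,varnish_mid=.0375,red_gloss_mid=.0375,drip_mat=0,rack=0,sanding_block=0,filling_knife=0,brush_jar=0,spray_bottle=0,glue_bottle=0,tape_roll=0)
E
cat > a.py <<'E'
from h import *
F={c:grab_frame(c) for c in("top","scene")}
for c in F:
    save(F[c],c+"0"); print(c,ray(F[c],(.5,.5))[0].round(3))
for n,z in Z.items():
    for c in F:
        for r in pinpoint(c,n)[:3]:
            print(n,c,round(r["conf"],2),np.round(np.array(r["centre"])*[400,640]).astype(int),onplane(F[c],r["centre"],z).round(3)[:2])
print(monitor.state())
E
python3 a.py
```

```text
top [ 0.289 -0.032  1.343]
scene [ 1.353 -0.118  1.359]
primer_mid top 0.97 [271 196] [0.266 0.39 ]
primer_mid top 0.88 [258 145] [0.309 0.558]
primer_mid top 0.85 [209 212] [0.467 0.35 ]
primer_mid scene 0.93 [182 441] [0.478 0.359]
primer_mid scene 0.87 [128 434] [0.255 0.384]
primer_mid scene 0.56 [139 485] [0.315 0.548]
enamel_mid top 0.97 [160 281] [0.629 0.125]
enamel_mid scene 0.71 [227 376] [0.623 0.13 ]
varnish_mid top 0.61 [166 325] [ 0.61  -0.022]
varnish_mid scene 0.58 [232 322] [ 0.626 -0.029]
red_gloss_mid top 0.75 [162 364] [ 0.623 -0.15 ]
drip_mat top 0.92 [208 212] [0.476 0.36 ]
drip_mat scene 0.84 [192 440] [0.489 0.362]
sanding_block top 0.85 [157 425] [ 0.649 -0.361]
sanding_block scene 0.89 [255 213] [ 0.658 -0.35 ]
filling_knife top 0.65 [249 269] [0.337 0.164]
filling_knife scene 0.6 [157 370] [0.335 0.158]
brush_jar top 0.73 [147 206] [0.688 0.389]
brush_jar scene 0.83 [249 458] [0.695 0.374]
spray_bottle top 0.67 [158 453] [ 0.645 -0.457]
spray_bottle scene 0.7 [257 173] [ 0.658 -0.468]
glue_bottle top 0.78 [227 487] [ 0.409 -0.558]
glue_bottle top 0.71 [144 208] [0.7   0.383]
glue_bottle scene 0.97 [187 152] [ 0.404 -0.553]
tape_roll top 0.97 [251 369] [ 0.331 -0.164]
tape_roll scene 0.81 [163 271] [ 0.338 -0.169]
{'time': 1.3, 'q': array([ 1.15297465e+00,  2.75923723e-01,  1.50489993e+00, -9.35201440e-06,
        1.36073205e+00, -1.21002571e-01]), 'dq': array([-0.00059173,  0.00206429, -0.00090333, -0.00059551,  0.00194132,
        0.00051115]), 'tau': array([-1.41563109e-03, -4.04485381e+01, -2.37493390e+01,  6.99324813e-02,
        2.51362781e-02, -8.97128388e-06]), 'position': array([0.1681911 , 0.54986925, 0.4046795 ]), 'tool_rot': array([ 0.56843965, -0.56843239, -0.42058459,  0.42055867]), 'wrist_force': array([ 0.17382782, -0.76297866,  0.27718742]), 'moment': array([ 0.02210288, -0.02617677,  0.01666667]), 'opening': 0.09362184522213628}
```

View pics/top0.png

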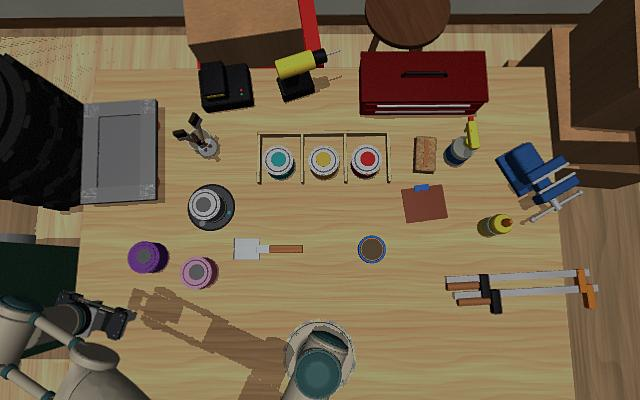

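View pics/scene0.png

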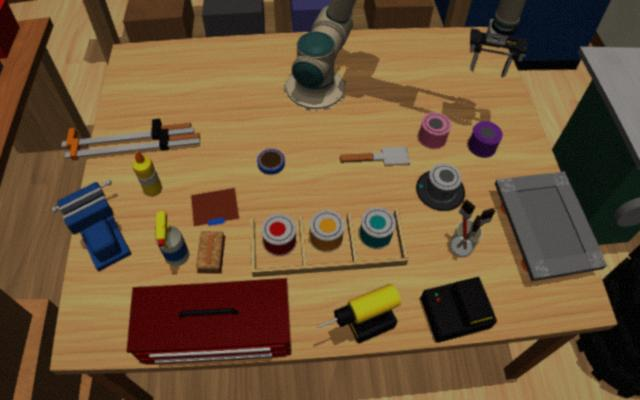

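The top view shows the primer on the mat at about (207,207) and the enamel in the left-hand stall at (279,160). The rack opens towards the robot, and the purple and pink look-alikes sit at (147,257) and (198,272). Next I'll refine the poses by fitting silhouettes to the masks.

```bash
cat > fit.py <<'E'
from h import *
from scipy.optimize import minimize
t=np.linspace(0,2*np.pi,40)
def hull(img,f,P,v=1): cv2.fillConvexPoly(img,cv2.convexHull(np.round(proj(f,P)*16).astype(np.int32)),v,shift=4)
def cyl(x,y,r=.05,h=.075):
    c=np.c_[x+r*np.cos(t),y+r*np.sin(t)]
    return np.vstack([np.c_[c,0*t],np.c_[c,0*t+h]])
def fit(f,mask,draw,p0,step):
    m=mask.astype(bool)
    def cost(p):
        im=np.zeros(m.shape,np.uint8); draw(im,f,p); im=im>0
        return -(im&m).sum()/max(1,(im|m).sum())
    s=np.vstack([p0]+[np.array(p0)+step*np.eye(len(p0))[i] for i in range(len(p0))])
    r=minimize(cost,p0,method="Nelder-Mead",options=dict(initial_simplex=s,xatol=2e-4,fatol=1e-4)); return r.x,-r.fun
tin=lambda im,f,p:hull(im,f,cyl(*p))
def rackdraw(tins):
    def d(im,f,p):
        c,s=np.cos(p[2]),np.sin(p[2])
        B=[(-.0825,.0825,y-.005,y+.005) for y in(-.2175,-.0725,.0725,.2175)]+[(.0825,.0925,-.2225,.2225)]
        for a,b,e,g in B:
            q=np.array([(x,y,z) for x in(a,b) for y in(e,g) for z in(0,.035)])
            hull(im,f,np.c_[p[0]+c*q[:,0]-s*q[:,1],p[1]+s*q[:,0]+c*q[:,1],q[:,2]])
        for k in tins: hull(im,f,cyl(*k),0)
    return d
def near(c,f,n,xy):
    best=None
    for r in regions_of(c,n):
        p=onplane(f,r["centre"],Z[n])[:2]
        d=np.linalg.norm(p-xy)
        if d<.06 and (best is None or d<best[0]): best=(d,r["pixels"])
    return None if best is None else best[1]
E
cat > b.py <<'E'
from fit import *
T=dict(primer_mid=(.467,.352),enamel_mid=(.627,.127),varnish_mid=(.618,-.025),red_gloss_mid=(.623,-.15))
for c in("top","scene"):
    f=grab_frame(c); tins={}
    for n,xy in T.items():
        m=near(c,f,n,np.array(xy))
        if m is None: print(c,n,"none"); tins[n]=xy; continue
        p,i=fit(f,m,tin,xy,.01); tins[n]=p; print(c,n,p.round(4),round(i,3))
    for r in regions_of(c,"rack")[:1]:
        d=rackdraw(list(tins.values()))
        p,i=fit(f,r["pixels"],d,(.645,-.015,.0),.01); print(c,"rack",p.round(4),round(i,3),r["pixels"].sum())
    r=near(c,f,"drip_mat",np.array([.48,.36]))
    if r is not None:
        k=tins["primer_mid"]
        def md(im,f,p): hull(im,f,cyl(p[0],p[1],.08,.001)); hull(im,f,cyl(*k),0)
        print(c,"mat",fit(f,r,md,(.48,.36),.01))
    im=f["color"][:,:,::-1].copy()
    for p in tins.values():
        for q in proj(f,cyl(*p)): cv2.circle(im,tuple(int(v) for v in q.round()),0,(0,0,255),-1)
    cv2.imwrite(f"pics/fit_{c}.png",im)
E
python3 b.py
```

```text
top primer_mid [0.48   0.3641] 0.922
top enamel_mid [0.6225 0.1305] 0.914
top varnish_mid [ 0.6217 -0.0162] 0.959
top red_gloss_mid [ 0.6212 -0.1548] 0.92
top rack [ 0.6406 -0.0149  0.0069] 0.816 1693
top mat (array([0.47918344, 0.36185956]), np.float64(0.8744131455399061))
scene primer_mid [0.4794 0.3643] 0.917
scene enamel_mid [0.623  0.1337] 0.95
scene varnish_mid [ 0.6214 -0.0163] 0.946
scene red_gloss_mid [ 0.6254 -0.1562] 0.936
scene rack [ 0.6414 -0.0138  0.0145] 0.742 1956
scene mat (array([0.47814354, 0.36450359]), np.float64(0.8636959370904325))
```

Both cameras agree to about 3 mm: primer (0.480, 0.364), mat (0.479, 0.363), enamel (0.6225, 0.132), rack (0.641, -0.014) with almost no yaw. My plan has four parts:
1. Push the primer along -y to about y = -0.06, with two-finger contact.
2. Pull the enamel out and push it onto the mat.
3. Push the primer back along +y.
4. Push it into the stall.

First I'll move above the +y side of the primer.

{"op": "step_arm", "data": {
  "commands": [
    {"ry": 10.4,"x": -0.34,"z": -4.8,"hand": 0.64},
    {"ry": 20.9,"x": -0.7,"z": -9.5,"hand": 0.64},
    {"ry": 31.3,"x": -1.0,"z": -14.3,"hand": 0.64},
    {"ry": 41.7,"x": -1.35,"z": -19.0,"hand": 0.64},
    {"ry": 52.1,"x": -1.7,"z": -23.8,"hand": 0.64},
    {"ry": 62.6,"x": -2.0,"z": -28.6,"hand": 0.64},
    {"ry": 73.0,"x": -2.36,"z": -33.3,"hand": 0.64},
    {"ry": 73.0,"x": -2.36,"z": -33.3,"hand": 0.64}
  ]
}}

```text
validation failed for argument at $.co...
```

{"op": "step_arm", "data": {
  "commands": [
    {"rx": 0,"ry": 10.4,"rz": 0,"x": -0.34,"y": 0,"z": -4.8,"hand": 0.64},
    {"rx": 0,"ry": 20.9,"rz": 0,"x": -0.7,"y": 0,"z": -9.5,"hand": 0.64},
    {"rx": 0,"ry": 31.3,"rz": 0,"x": -1.0,"y": 0,"z": -14.3,"hand": 0.64},
    {"rx": 0,"ry": 41.7,"rz": 0,"x": -1.35,"y": 0,"z": -19.0,"hand": 0.64},
    {"rx": 0,"ry": 52.1,"rz": 0,"x": -1.7,"y": 0,"z": -23.8,"hand": 0.64},
    {"rx": 0,"ry": 62.6,"rz": 0,"x": -2.0,"y": 0,"z": -28.6,"hand": 0.64},
    {"rx": 0,"ry": 73.0,"rz": 0,"x": -2.36,"y": 0,"z": -33.3,"hand": 0.64},
    {"rx": 0,"ry": 73.0,"rz": 0,"x": -2.36,"y": 0,"z": -33.3,"hand": 0.64}
  ]
}}

```text
time: 3.0
position: [0.4827, 0.4285, 0.404]
tool_rot: [-0.707, 0.707, -0.001, 0.002]
wrist_force: [0.2, 0.1, -0.7]
opening: 0.0602
```

{"op": "step_arm", "data": {
  "commands": [
    {"rx": 0,"ry": 0,"rz": 0,"x": -0.1,"y": 4,"z": 0,"hand": 0.64},
    {"rx": 0,"ry": 0,"rz": 0,"x": -0.3,"y": 8,"z": 0,"hand": 0.64},
    {"rx": 0,"ry": 0,"rz": 0,"x": -0.3,"y": 12,"z": 0,"hand": 0.64},
    {"rx": 0,"ry": 0,"rz": 0,"x": -0.3,"y": 15.5,"z": 0,"hand": 0.64},
    {"rx": 0,"ry": 0,"rz": 0,"x": -0.3,"y": 18,"z": 0,"hand": 0.64},
    {"rx": 0,"ry": 0,"rz": 0,"x": -0.3,"y": 19.2,"z": 0,"hand": 0.64},
    {"rx": 0,"ry": 0,"rz": 0,"x": -0.3,"y": 19.2,"z": -0.6,"hand": 0.64},
    {"rx": 0,"ry": 0,"rz": 0,"x": -0.3,"y": 19.2,"z": -1.3,"hand": 0.64}
  ]
}}

```text
time: 4.0
position: [0.48, 0.4154, 0.2132]
tool_rot: [0.707, -0.707, 0.0, -0.002]
wrist_force: [0.1, 0.4, 1.1]
opening: 0.0601
```

Run:
```python
from h import *
f=grab_frame("scene"); cv2.imwrite("pics/s1.png",cv2.resize(f["color"][90:270,280:560,::-1],None,fx=2,fy=2))
```

```text
(no output)
```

View pics/s1.png

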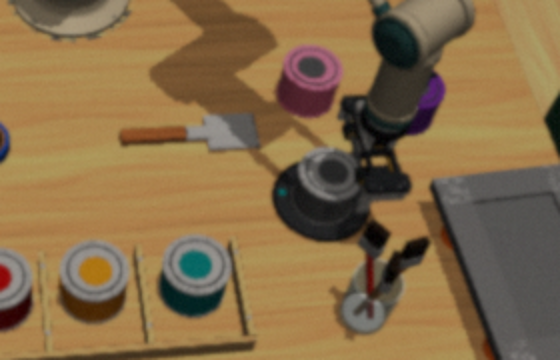

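The fingers are down on the far side of the primer, at about (380,180) in the crop, and clear of everything. I'll push along -y.

{"op": "step_arm", "data": {
  "commands": [
    {"rx": 0,"ry": 0,"rz": 0,"x": 0,"y": 0,"z": -0.7,"hand": 0.64},
    {"rx": 0,"ry": 0,"rz": 0,"x": 0,"y": 0,"z": -2,"hand": 0.64},
    {"rx": 0,"ry": 0,"rz": 0,"x": 0,"y": 0,"z": -3.5,"hand": 0.64},
    {"rx": 0,"ry": 0,"rz": 0,"x": 0,"y": 0,"z": -5,"hand": 0.64},
    {"rx": 0,"ry": 0,"rz": 0,"x": 0,"y": 0,"z": -6.5,"hand": 0.64},
    {"rx": 0,"ry": 0,"rz": 0,"x": 0,"y": 0,"z": -8,"hand": 0.64},
    {"rx": 0,"ry": 0,"rz": 0,"x": 0,"y": 0,"z": -9.2,"hand": 0.64},
    {"rx": 0,"ry": 0,"rz": 0,"x": 0,"y": 0,"z": -10,"hand": 0.64}
  ]
}}

```text
time: 5.05
position: [0.4799, 0.3139, 0.2141]
tool_rot: [0.708, -0.707, 0.001, -0.003]
wrist_force: [0.4, 5.8, 4.4]
opening: 0.0601
```

```bash
cat > chk.py <<'E'
import sys
from fit import *
n=sys.argv[1]; xy=np.array([float(v) for v in sys.argv[2:4]])
for c in("top","scene"):
    f=grab_frame(c); m=near(c,f,n,xy)
    if m is None: print(c,"none"); continue
    p,i=fit(f,m,tin,xy,.01); print(c,n,p.round(4),round(i,3))
print(monitor.state()["position"].round(4))
E
python3 chk.py primer_mid .48 .267
```

```text
top primer_mid [0.479  0.2627] 0.832
scene primer_mid [0.4819 0.2655] 0.847
[0.4798 0.3136 0.2134]
```

{"op": "step_arm", "data": {
  "commands": [
    {"rx": 0,"ry": 0,"rz": 0,"x": 0,"y": 0,"z": -1.2,"hand": 0.64},
    {"rx": 0,"ry": 0,"rz": 0,"x": 0,"y": 0,"z": -3,"hand": 0.64},
    {"rx": 0,"ry": 0,"rz": 0,"x": 0,"y": 0,"z": -5,"hand": 0.64},
    {"rx": 0,"ry": 0,"rz": 0,"x": 0,"y": 0,"z": -7,"hand": 0.64},
    {"rx": 0,"ry": 0,"rz": 0,"x": 0,"y": 0,"z": -9,"hand": 0.64},
    {"rx": 0,"ry": 0,"rz": 0,"x": 0,"y": 0,"z": -11,"hand": 0.64},
    {"rx": 0,"ry": 0,"rz": 0,"x": 0,"y": 0,"z": -13,"hand": 0.64},
    {"rx": 0,"ry": 0,"rz": 0,"x": 0,"y": 0,"z": -15,"hand": 0.64}
  ]
}}

```text
time: 6.25
position: [0.4787, 0.1619, 0.2133]
tool_rot: [-0.706, 0.708, -0.001, 0.002]
wrist_force: [0.3, 3.1, -0.7]
opening: 0.0601
```

{"op": "step_arm", "data": {
  "commands": [
    {"rx": 0,"ry": 0,"rz": 0,"x": 0,"y": 0,"z": -2,"hand": 0.64},
    {"rx": 0,"ry": 0,"rz": 0,"x": 0,"y": 0,"z": -4,"hand": 0.64},
    {"rx": 0,"ry": 0,"rz": 0,"x": 0,"y": 0,"z": -6.5,"hand": 0.64},
    {"rx": 0,"ry": 0,"rz": 0,"x": 0,"y": 0,"z": -9,"hand": 0.64},
    {"rx": 0,"ry": 0,"rz": 0,"x": 0,"y": 0,"z": -11.5,"hand": 0.64},
    {"rx": 0,"ry": 0,"rz": 0,"x": 0,"y": 0,"z": -14,"hand": 0.64},
    {"rx": 0,"ry": 0,"rz": 0,"x": 0,"y": 0,"z": -16,"hand": 0.64},
    {"rx": 0,"ry": 0,"rz": 0,"x": 0,"y": 0,"z": -17.5,"hand": 0.64}
  ]
}}

```text
time: 7.25
position: [0.4768, -0.0144, 0.2134]
tool_rot: [-0.706, 0.708, -0.002, 0.001]
wrist_force: [-0.3, 3.2, -0.5]
opening: 0.06
```

{"op": "step_arm", "data": {
  "commands": [
    {"rx": 0,"ry": 0,"rz": 0,"x": 0,"y": 0,"z": 1,"hand": 0.64},
    {"rx": 0,"ry": 0,"rz": 0,"x": 0,"y": -3,"z": 2,"hand": 0.64},
    {"rx": 0,"ry": 0,"rz": 0,"x": 0,"y": -8,"z": 3,"hand": 0.64},
    {"rx": 0,"ry": 0,"rz": 0,"x": 0,"y": -12,"z": 4,"hand": 0.64},
    {"rx": 0,"ry": -10,"rz": 0,"x": 4,"y": -12,"z": 6,"hand": 0.64},
    {"rx": 0,"ry": -20,"rz": 0,"x": 8,"y": -12,"z": 8,"hand": 0.64},
    {"rx": 0,"ry": -30,"rz": 0,"x": 12,"y": -12,"z": 11,"hand": 0.64},
    {"rx": 0,"ry": -40,"rz": 0,"x": 16,"y": -12,"z": 14,"hand": 0.64}
  ]
}}

```text
time: 8.25
position: [0.6384, 0.1266, 0.3326]
tool_rot: [-0.663, 0.665, 0.241, -0.244]
wrist_force: [0.6, -0.1, 0.8]
opening: 0.0603
```

```bash
cat > rel.py <<'E'
import sys
from h import *
from scipy.spatial.transform import Rotation as Ro
s=monitor.state(); q=s["tool_rot"]; R=Ro.from_quat([q[1],q[2],q[3],q[0]])
T=np.array([float(v) for v in sys.argv[1:4]]); h=np.radians(float(sys.argv[4]))
Rt=np.array([[np.cos(h),0,-np.sin(h)],[np.sin(h),0,np.cos(h)],[0,-1,0]]).copy()
Rt[:,2]=np.cross(Rt[:,0],Rt[:,1]); 
print("shift cm",(R.inv().apply(T-s["position"])*100).round(2),"turn deg",np.degrees((R.inv()*Ro.from_matrix(Rt)).as_rotvec()).round(1))
E
python3 rel.py .692 .132 .334 90
```

```text
shift cm [ 4.44 -0.15 -3.04] turn deg [ -0.  -49.9  -0.2]
```

{"op": "step_arm", "data": {
  "commands": [
    {"rx": 0,"ry": -10,"rz": 0,"x": 1.5,"y": 0,"z": -1,"hand": 0.64},
    {"rx": 0,"ry": -20,"rz": 0,"x": 3,"y": 0,"z": -2,"hand": 0.64},
    {"rx": 0,"ry": -30,"rz": 0,"x": 4.4,"y": 0,"z": -3,"hand": 0.64},
    {"rx": 0,"ry": -40,"rz": 0,"x": 4.44,"y": 0,"z": -3.04,"hand": 0.64},
    {"rx": 0,"ry": -49.9,"rz": 0,"x": 4.44,"y": 0,"z": -3.04,"hand": 0.64},
    {"rx": 0,"ry": -49.9,"rz": 0,"x": 4.44,"y": 0,"z": -3.04,"hand": 0.64},
    {"rx": 0,"ry": -49.9,"rz": 0,"x": 4.44,"y": 1,"z": -3.04,"hand": 0.64},
    {"rx": 0,"ry": -49.9,"rz": 0,"x": 4.44,"y": 2,"z": -3.04,"hand": 0.64}
  ]
}}

```text
time: 9.25
position: [0.6916, 0.1321, 0.3116]
tool_rot: [0.5, -0.5, -0.498, 0.501]
wrist_force: [-0.8, -0.8, 0.4]
opening: 0.0601
```

```bash
python3 rel.py .692 .132 .213 90; python3 chk.py primer_mid .477 -.063; python3 chk.py enamel_mid .623 .132
python3 - <<'E'
from h import *
f=grab_frame("scene"); cv2.imwrite("pics/s2.png",cv2.resize(f["color"][130:300,220:480,::-1],None,fx=2,fy=2))
E
```

```text
shift cm [ 0.02  9.86 -0.07] turn deg [-0.2 -0.1 -0.2]
top primer_mid [ 0.4752 -0.0645] 0.942
scene primer_mid [ 0.4801 -0.0638] 0.929
[0.6918 0.1319 0.3118]
top enamel_mid [0.6124 0.1044] 0.293
scene enamel_mid [0.6232 0.1327] 0.501
[0.6921 0.1319 0.3128]
```

View pics/s2.png

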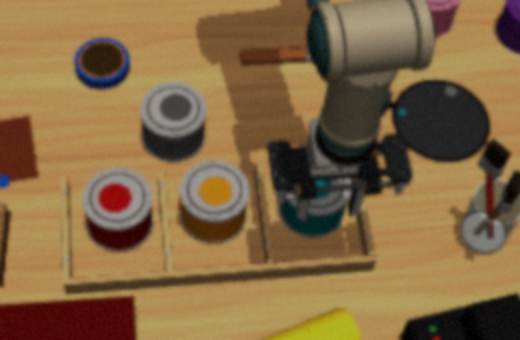

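The primer is parked at (0.478, -0.064), the mat is bare, and the gripper is above the gap behind the enamel. I'll lower the fingers and start the pull.

{"op": "step_arm", "data": {
  "commands": [
    {"rx": 0,"ry": 0,"rz": 0,"x": 0,"y": 2,"z": 0,"hand": 0.64},
    {"rx": 0,"ry": 0,"rz": 0,"x": 0,"y": 4.5,"z": 0,"hand": 0.64},
    {"rx": 0,"ry": 0,"rz": 0,"x": 0,"y": 7,"z": 0,"hand": 0.64},
    {"rx": 0,"ry": 0,"rz": 0,"x": 0,"y": 9,"z": 0,"hand": 0.64},
    {"rx": 0,"ry": 0,"rz": 0,"x": 0,"y": 9.9,"z": 0,"hand": 0.64},
    {"rx": 0,"ry": 0,"rz": 0,"x": 0,"y": 9.9,"z": 0.5,"hand": 0.64},
    {"rx": 0,"ry": 0,"rz": 0,"x": 0,"y": 9.9,"z": 1.2,"hand": 0.64},
    {"rx": 0,"ry": 0,"rz": 0,"x": 0,"y": 9.9,"z": 2,"hand": 0.64}
  ]
}}

```text
time: 10.7
position: [0.6715, 0.1316, 0.2149]
tool_rot: [-0.499, 0.501, 0.499, -0.501]
wrist_force: [0.3, 0.6, -0.5]
opening: 0.0601
```

```bash
cat > mat.py <<'E'
from fit import *
for c in("top","scene"):
    f=grab_frame(c); m=near(c,f,"drip_mat",np.array([.48,.363]))
    if m is not None: print(c,fit(f,m,lambda im,f,p:hull(im,f,cyl(p[0],p[1],.08,.001)),(.48,.363),.01))
E
python3 mat.py
```

```text
top (array([0.51035149, 0.36700663]), np.float64(0.4766146993318486))
scene (array([0.4835022 , 0.36507825]), np.float64(0.8943283582089552))
```

{"op": "step_arm", "data": {
  "commands": [
    {"rx": 0,"ry": 0,"rz": 0,"x": 0,"y": 0,"z": 1,"hand": 0.64},
    {"rx": 0,"ry": 0,"rz": 0,"x": 0,"y": 0,"z": 3,"hand": 0.64},
    {"rx": 0,"ry": 0,"rz": 0,"x": 0,"y": 0,"z": 5.5,"hand": 0.64},
    {"rx": 0,"ry": 0,"rz": 0,"x": 0,"y": 0,"z": 8,"hand": 0.64},
    {"rx": 0,"ry": 0,"rz": 0,"x": 0,"y": 0,"z": 10.5,"hand": 0.64},
    {"rx": 0,"ry": 0,"rz": 0,"x": 0,"y": 0,"z": 12.5,"hand": 0.64},
    {"rx": 0,"ry": 0,"rz": 0,"x": 0,"y": 0,"z": 13.6,"hand": 0.64},
    {"rx": 0,"ry": 0,"rz": 0,"x": 0,"y": 0,"z": 14.2,"hand": 0.64}
  ]
}}

```text
time: 11.9
position: [0.5299, 0.1316, 0.2151]
tool_rot: [-0.499, 0.501, 0.5, -0.5]
wrist_force: [3.5, -0.1, -1.2]
opening: 0.0602
```

```bash
python3 chk.py enamel_mid .481 .132
```

```text
top enamel_mid [0.4809 0.1323] 0.239
scene enamel_mid [0.4861 0.1287] 0.28
[0.5297 0.1316 0.2147]
```

{"op": "step_arm", "data": {
  "commands": [
    {"rx": 0,"ry": 0,"rz": 0,"x": 0,"y": 0,"z": -1,"hand": 0.64},
    {"rx": 0,"ry": 0,"rz": 0,"x": 0,"y": -3,"z": -1.5,"hand": 0.64},
    {"rx": 0,"ry": 0,"rz": 0,"x": 0,"y": -8,"z": -1.5,"hand": 0.64},
    {"rx": 0,"ry": 0,"rz": 0,"x": 0,"y": -12,"z": -1.5,"hand": 0.64},
    {"rx": 0,"ry": 10,"rz": 0,"x": -1.5,"y": -12,"z": 0,"hand": 0.64},
    {"rx": 0,"ry": 20,"rz": 0,"x": -3,"y": -12,"z": 1.5,"hand": 0.64},
    {"rx": 0,"ry": 30,"rz": 0,"x": -4.5,"y": -12,"z": 3,"hand": 0.64},
    {"rx": 0,"ry": 40,"rz": 0,"x": -6,"y": -12,"z": 4.5,"hand": 0.64}
  ]
}}

```text
time: 13.1
position: [0.4849, 0.0715, 0.3348]
tool_rot: [-0.641, 0.642, 0.296, -0.298]
wrist_force: [0.8, -1.0, -0.0]
opening: 0.06
```

```bash
python3 chk.py enamel_mid .481 .132;python3 rel.py .481 .065 .334 0
```

```text
top enamel_mid [0.4791 0.1319] 0.656
scene enamel_mid [0.4843 0.1318] 0.872
[0.4855 0.072  0.335 ]
shift cm [-0.83  0.1  -0.1 ] turn deg [ 0.1 50.1 -0.1]
```

{"op": "step_arm", "data": {
  "commands": [
    {"rx": 0,"ry": 10,"rz": 0,"x": -0.3,"y": 0,"z": 0,"hand": 0.64},
    {"rx": 0,"ry": 20,"rz": 0,"x": -0.6,"y": 0,"z": -0.1,"hand": 0.64},
    {"rx": 0,"ry": 30,"rz": 0,"x": -0.8,"y": 0,"z": -0.1,"hand": 0.64},
    {"rx": 0,"ry": 40,"rz": 0,"x": -0.8,"y": 0,"z": -0.1,"hand": 0.64},
    {"rx": 0,"ry": 50.1,"rz": 0,"x": -0.8,"y": 0,"z": -0.1,"hand": 0.64},
    {"rx": 0,"ry": 50.1,"rz": 0,"x": -0.8,"y": 1,"z": -0.1,"hand": 0.64},
    {"rx": 0,"ry": 50.1,"rz": 0,"x": -0.8,"y": 3,"z": -0.1,"hand": 0.64},
    {"rx": 0,"ry": 50.1,"rz": 0,"x": -0.8,"y": 4,"z": -0.1,"hand": 0.64}
  ]
}}

```text
time: 14.3
position: [0.4811, 0.0654, 0.2935]
tool_rot: [-0.706, 0.708, 0.0, -0.003]
wrist_force: [1.2, -0.8, -0.1]
opening: 0.06
```

```bash
python3 rel.py .481 .067 .214 0
```

```text
shift cm [0.02 7.95 0.18] turn deg [ 0.2  0.2 -0.2]
```

{"op": "step_arm", "data": {
  "commands": [
    {"rx": 0,"ry": 0,"rz": 0,"x": 0,"y": 2,"z": 0,"hand": 0.64},
    {"rx": 0,"ry": 0,"rz": 0,"x": 0,"y": 4,"z": 0,"hand": 0.64},
    {"rx": 0,"ry": 0,"rz": 0,"x": 0,"y": 6.5,"z": 0,"hand": 0.64},
    {"rx": 0,"ry": 0,"rz": 0,"x": 0,"y": 8,"z": 0,"hand": 0.64},
    {"rx": 0,"ry": 0,"rz": 0,"x": 0,"y": 8,"z": 0.6,"hand": 0.64},
    {"rx": 0,"ry": 0,"rz": 0,"x": 0,"y": 8,"z": 1.4,"hand": 0.64},
    {"rx": 0,"ry": 0,"rz": 0,"x": 0,"y": 8,"z": 2.4,"hand": 0.64},
    {"rx": 0,"ry": 0,"rz": 0,"x": 0,"y": 8,"z": 4,"hand": 0.64}
  ]
}}

```text
time: 15.3
position: [0.4809, 0.1054, 0.2141]
tool_rot: [-0.706, 0.709, 0.001, -0.002]
wrist_force: [0.6, -4.4, 1.6]
opening: 0.0604
```

{"op": "step_arm", "data": {
  "commands": [
    {"rx": 0,"ry": 0,"rz": 0,"x": 0,"y": 0,"z": 1,"hand": 0.64},
    {"rx": 0,"ry": 0,"rz": 0,"x": 0,"y": 0,"z": 2.5,"hand": 0.64},
    {"rx": 0,"ry": 0,"rz": 0,"x": 0,"y": 0,"z": 4,"hand": 0.64},
    {"rx": 0,"ry": 0,"rz": 0,"x": 0,"y": 0,"z": 5.5,"hand": 0.64},
    {"rx": 0,"ry": 0,"rz": 0,"x": 0,"y": 0,"z": 7,"hand": 0.64},
    {"rx": 0,"ry": 0,"rz": 0,"x": 0,"y": 0,"z": 8.5,"hand": 0.64},
    {"rx": 0,"ry": 0,"rz": 0,"x": 0,"y": 0,"z": 10,"hand": 0.64},
    {"rx": 0,"ry": 0,"rz": 0,"x": 0,"y": 0,"z": 11.5,"hand": 0.64}
  ]
}}

```text
time: 16.3
position: [0.4803, 0.221, 0.214]
tool_rot: [-0.705, 0.709, 0.001, -0.003]
wrist_force: [-0.4, -7.3, 3.6]
opening: 0.0601
```

{"op": "step_arm", "data": {
  "commands": [
    {"rx": 0,"ry": 0,"rz": 0,"x": 0,"y": 0,"z": 1.5,"hand": 0.64},
    {"rx": 0,"ry": 0,"rz": 0,"x": 0,"y": 0,"z": 3,"hand": 0.64},
    {"rx": 0,"ry": 0,"rz": 0,"x": 0,"y": 0,"z": 4.5,"hand": 0.64},
    {"rx": 0,"ry": 0,"rz": 0,"x": 0,"y": 0,"z": 6,"hand": 0.64},
    {"rx": 0,"ry": 0,"rz": 0,"x": 0,"y": 0,"z": 7.5,"hand": 0.64},
    {"rx": 0,"ry": 0,"rz": 0,"x": 0,"y": 0,"z": 8.5,"hand": 0.64},
    {"rx": 0,"ry": 0,"rz": 0,"x": 0,"y": 0,"z": 9.2,"hand": 0.64},
    {"rx": 0,"ry": 0,"rz": 0,"x": 0,"y": 0,"z": 9.5,"hand": 0.64}
  ]
}}

```text
time: 17.3
position: [0.4794, 0.3163, 0.214]
tool_rot: [-0.704, 0.71, 0.001, -0.003]
wrist_force: [0.2, -8.1, 5.5]
opening: 0.0604
```

```bash
python3 chk.py enamel_mid .481 .362; python3 rel.py .478 -.129 .334 0
```

```text
top enamel_mid [0.4792 0.3627] 0.103
scene enamel_mid [0.4795 0.3663] 0.38
[0.4794 0.3164 0.214 ]
shift cm [ -0.45 -11.7  -44.61] turn deg [ 0.4  0.4 -0.1]
```

{"op": "step_arm", "data": {
  "commands": [
    {"rx": 0,"ry": 0,"rz": 0,"x": 0,"y": 0,"z": -1,"hand": 0.64},
    {"rx": 0,"ry": 0,"rz": 0,"x": 0,"y": -4,"z": -3,"hand": 0.64},
    {"rx": 0,"ry": 0,"rz": 0,"x": 0,"y": -9,"z": -7,"hand": 0.64},
    {"rx": 0,"ry": 0,"rz": 0,"x": -0.1,"y": -12,"z": -12,"hand": 0.64},
    {"rx": 0,"ry": 0,"rz": 0,"x": -0.2,"y": -12,"z": -18,"hand": 0.64},
    {"rx": 0,"ry": 0,"rz": 0,"x": -0.3,"y": -12,"z": -24,"hand": 0.64},
    {"rx": 0,"ry": 0,"rz": 0,"x": -0.4,"y": -12,"z": -30,"hand": 0.64},
    {"rx": 0,"ry": 0,"rz": 0,"x": -0.4,"y": -12,"z": -36,"hand": 0.64}
  ]
}}

```text
time: 18.5
position: [0.4777, -0.044, 0.3364]
tool_rot: [-0.705, 0.709, 0.002, -0.002]
wrist_force: [1.1, -0.5, 0.0]
opening: 0.0605
```

```bash
python3 chk.py enamel_mid .481 .364; python3 rel.py .478 -.130 .334 0; python3 mat.py
```

```text
top enamel_mid [0.4781 0.3642] 0.944
scene enamel_mid [0.4779 0.3655] 0.923
[ 0.4779 -0.0434  0.3361]
shift cm [-0.01  0.26 -8.66] turn deg [ 0.3  0.2 -0.1]
top (array([0.47814201, 0.36295083]), np.float64(0.46174715138361366))
scene (array([0.45748924, 0.38255364]), np.float64(0.6861538461538461))
```

The enamel is at (0.478, 0.365), within a few mm of the mat's centre. Now for the primer.

{"op": "step_arm", "data": {
  "commands": [
    {"rx": 0,"ry": 0,"rz": 0,"x": 0,"y": 0,"z": -3,"hand": 0.64},
    {"rx": 0,"ry": 0,"rz": 0,"x": 0,"y": 0,"z": -7,"hand": 0.64},
    {"rx": 0,"ry": 0,"rz": 0,"x": 0,"y": 0.2,"z": -8.7,"hand": 0.64},
    {"rx": 0,"ry": 0,"rz": 0,"x": 0,"y": 1,"z": -8.7,"hand": 0.64},
    {"rx": 0,"ry": 0,"rz": 0,"x": 0,"y": 4,"z": -8.7,"hand": 0.64},
    {"rx": 0,"ry": 0,"rz": 0,"x": 0,"y": 7.5,"z": -8.7,"hand": 0.64},
    {"rx": 0,"ry": 0,"rz": 0,"x": 0,"y": 11,"z": -8.7,"hand": 0.64},
    {"rx": 0,"ry": 0,"rz": 0,"x": 0,"y": 12.2,"z": -8.7,"hand": 0.64}
  ]
}}

```text
time: 19.9
position: [0.4772, -0.1272, 0.2126]
tool_rot: [-0.706, 0.708, 0.001, -0.006]
wrist_force: [0.2, 0.8, -0.5]
opening: 0.0602
```

```bash
python3 chk.py primer_mid .478 -.064; python3 rel.py .478 .083 .214 0
```

```text
top primer_mid [ 0.4784 -0.0626] 0.382
scene primer_mid [ 0.4793 -0.0644] 0.771
[ 0.4788 -0.1287  0.2154]
shift cm [1.100e-01 1.000e-02 2.117e+01] turn deg [ 0.3  0.5 -0.1]
```

{"op": "step_arm", "data": {
  "commands": [
    {"rx": 0,"ry": 0,"rz": 0,"x": 0,"y": 0,"z": 0.8,"hand": 0.64},
    {"rx": 0,"ry": 0,"rz": 0,"x": 0,"y": 0,"z": 1.6,"hand": 0.64},
    {"rx": 0,"ry": 0,"rz": 0,"x": 0,"y": 0,"z": 2.8,"hand": 0.64},
    {"rx": 0,"ry": 0,"rz": 0,"x": 0,"y": 0,"z": 4.3,"hand": 0.64},
    {"rx": 0,"ry": 0,"rz": 0,"x": 0,"y": 0,"z": 6,"hand": 0.64},
    {"rx": 0,"ry": 0,"rz": 0,"x": 0,"y": 0,"z": 8,"hand": 0.64},
    {"rx": 0,"ry": 0,"rz": 0,"x": 0,"y": 0,"z": 10,"hand": 0.64},
    {"rx": 0,"ry": 0,"rz": 0,"x": 0,"y": 0,"z": 12,"hand": 0.64}
  ]
}}

```text
time: 21.1
position: [0.4787, -0.0087, 0.216]
tool_rot: [-0.704, 0.71, 0.005, -0.003]
wrist_force: [0.3, -7.7, 5.3]
opening: 0.0602
```

{"op": "step_arm", "data": {
  "commands": [
    {"rx": 0,"ry": 0,"rz": 0,"x": 0,"y": 0,"z": 1.5,"hand": 0.64},
    {"rx": 0,"ry": 0,"rz": 0,"x": 0,"y": 0,"z": 3,"hand": 0.64},
    {"rx": 0,"ry": 0,"rz": 0,"x": 0,"y": 0,"z": 4.5,"hand": 0.64},
    {"rx": 0,"ry": 0,"rz": 0,"x": 0,"y": 0,"z": 6,"hand": 0.64},
    {"rx": 0,"ry": 0,"rz": 0,"x": 0,"y": 0,"z": 7.3,"hand": 0.64},
    {"rx": 0,"ry": 0,"rz": 0,"x": 0,"y": 0,"z": 8.3,"hand": 0.64},
    {"rx": 0,"ry": 0,"rz": 0,"x": 0,"y": 0,"z": 8.9,"hand": 0.64},
    {"rx": 0,"ry": 0,"rz": 0,"x": 0,"y": 0,"z": 9.1,"hand": 0.64}
  ]
}}

```text
time: 22.1
position: [0.4781, 0.0823, 0.2159]
tool_rot: [-0.703, 0.711, 0.006, -0.003]
wrist_force: [0.4, -8.0, 6.6]
opening: 0.06
```

{"op": "step_arm", "data": {
  "commands": [
    {"rx": 0,"ry": 0,"rz": 0,"x": 0,"y": 0,"z": -1,"hand": 0.64},
    {"rx": 0,"ry": 0,"rz": 0,"x": 0,"y": -3,"z": -1.5,"hand": 0.64},
    {"rx": 0,"ry": 0,"rz": 0,"x": 0,"y": -8,"z": -1.5,"hand": 0.64},
    {"rx": 0,"ry": 0,"rz": 0,"x": 0,"y": -12,"z": -1.5,"hand": 0.64},
    {"rx": 0,"ry": -10,"rz": 0,"x": -2,"y": -12,"z": 0,"hand": 0.64},
    {"rx": 0,"ry": -20,"rz": 0,"x": -4,"y": -12,"z": 1.5,"hand": 0.64},
    {"rx": 0,"ry": -30,"rz": 0,"x": -6,"y": -12,"z": 3,"hand": 0.64},
    {"rx": 0,"ry": -40,"rz": 0,"x": -6.6,"y": -12,"z": 4.5,"hand": 0.64}
  ]
}}

```text
time: 23.1
position: [0.4093, 0.1285, 0.3347]
tool_rot: [-0.659, 0.666, 0.247, -0.248]
wrist_force: [-0.4, -0.9, -0.0]
opening: 0.0602
```

```bash
python3 chk.py primer_mid .478 .131; python3 rel.py .412 .131 .334 90
```

```text
top primer_mid [0.4854 0.094 ] 0.363
scene primer_mid [0.4825 0.1287] 0.936
[0.411 0.128 0.335]
shift cm [0.27 0.09 0.16] turn deg [  0.5 -49.4  -0.5]
```

{"op": "step_arm", "data": {
  "commands": [
    {"rx": 0,"ry": -10,"rz": 0,"x": 0.2,"y": 0,"z": 0.1,"hand": 0.64},
    {"rx": 0,"ry": -20,"rz": 0,"x": 0.3,"y": 0,"z": 0.2,"hand": 0.64},
    {"rx": 0,"ry": -30,"rz": 0,"x": 0.3,"y": 0,"z": 0.2,"hand": 0.64},
    {"rx": 0.5,"ry": -40,"rz": -0.5,"x": 0.3,"y": 0,"z": 0.2,"hand": 0.64},
    {"rx": 0.5,"ry": -49.4,"rz": -0.5,"x": 0.3,"y": 0,"z": 0.2,"hand": 0.64},
    {"rx": 0.5,"ry": -49.4,"rz": -0.5,"x": 0.3,"y": 1,"z": 0.2,"hand": 0.64},
    {"rx": 0.5,"ry": -49.4,"rz": -0.5,"x": 0.3,"y": 3,"z": 0.2,"hand": 0.64},
    {"rx": 0.5,"ry": -49.4,"rz": -0.5,"x": 0.3,"y": 5,"z": 0.2,"hand": 0.64}
  ]
}}

```text
time: 24.3
position: [0.4122, 0.1305, 0.2838]
tool_rot: [0.502, -0.501, -0.498, 0.499]
wrist_force: [0.3, 0.2, -0.1]
opening: 0.06
```

```bash
python3 rel.py .414 .131 .214 90;  python3 chk.py primer_mid .478 .131
```

```text
shift cm [ 0.05  6.98 -0.18] turn deg [-0.  -0.4  0. ]
top primer_mid [0.4952 0.1152] 0.192
scene primer_mid [0.4794 0.1289] 0.964
[0.4122 0.1307 0.2845]
```

{"op": "step_arm", "data": {
  "commands": [
    {"rx": 0,"ry": -0.3,"rz": 0,"x": 0,"y": 2.5,"z": 0,"hand": 0.64},
    {"rx": 0,"ry": -0.3,"rz": 0,"x": 0,"y": 5,"z": 0,"hand": 0.64},
    {"rx": 0,"ry": -0.3,"rz": 0,"x": 0,"y": 7,"z": 0,"hand": 0.64},
    {"rx": 0,"ry": -0.3,"rz": 0,"x": 0,"y": 7,"z": -0.6,"hand": 0.64},
    {"rx": 0,"ry": -0.3,"rz": 0,"x": 0,"y": 7,"z": -1.4,"hand": 0.64},
    {"rx": 0,"ry": -0.3,"rz": 0,"x": 0,"y": 7,"z": -2.2,"hand": 0.64},
    {"rx": 0,"ry": -0.3,"rz": 0,"x": 0,"y": 7,"z": -3.4,"hand": 0.64},
    {"rx": 0,"ry": -0.3,"rz": 0,"x": 0,"y": 7,"z": -4.8,"hand": 0.64}
  ]
}}

```text
time: 25.5
position: [0.4585, 0.1304, 0.2149]
tool_rot: [0.501, -0.498, -0.498, 0.502]
wrist_force: [-6.6, -0.2, 3.6]
opening: 0.0601
```

```bash
python3 rel.py .5925 .131 .214 90;  python3 chk.py primer_mid .508 .131
```

```text
shift cm [ 4.00e-02 -1.00e-02 -1.34e+01] turn deg [-0.4  0.1 -0. ]
top primer_mid [0.5086 0.1257] 0.05
scene primer_mid [0.513  0.1317] 0.94
[0.461  0.1305 0.215 ]
```

{"op": "step_arm", "data": {
  "commands": [
    {"rx": 0,"ry": 0,"rz": 0,"x": 0,"y": 0,"z": -1.2,"hand": 0.64},
    {"rx": 0,"ry": 0,"rz": 0,"x": 0,"y": 0,"z": -3,"hand": 0.64},
    {"rx": 0,"ry": 0,"rz": 0,"x": 0,"y": 0,"z": -5,"hand": 0.64},
    {"rx": 0,"ry": 0,"rz": 0,"x": 0,"y": 0,"z": -7,"hand": 0.64},
    {"rx": 0,"ry": 0,"rz": 0,"x": 0,"y": 0,"z": -9,"hand": 0.64},
    {"rx": 0,"ry": 0,"rz": 0,"x": 0,"y": 0,"z": -11,"hand": 0.64},
    {"rx": 0,"ry": 0,"rz": 0,"x": 0,"y": 0,"z": -12.5,"hand": 0.64},
    {"rx": 0,"ry": 0,"rz": 0,"x": 0,"y": 0,"z": -13.2,"hand": 0.64}
  ]
}}

```text
time: 26.7
position: [0.5935, 0.1307, 0.2149]
tool_rot: [-0.5, 0.5, 0.5, -0.5]
wrist_force: [-4.1, -0.4, 2.1]
opening: 0.0599
```

{"op": "step_arm", "data": {
  "commands": [
    {"rx": 0,"ry": 0,"rz": 0,"x": 0,"y": 0,"z": 1,"hand": 0.64},
    {"rx": 0,"ry": 0,"rz": 0,"x": 0,"y": -3,"z": 2,"hand": 0.64},
    {"rx": 0,"ry": 0,"rz": 0,"x": 0,"y": -7,"z": 4,"hand": 0.64},
    {"rx": 0,"ry": 0,"rz": 0,"x": 0,"y": -11,"z": 8,"hand": 0.64},
    {"rx": 0,"ry": 0,"rz": 0,"x": 0,"y": -14,"z": 13,"hand": 0.64},
    {"rx": 0,"ry": 0,"rz": 0,"x": 0,"y": -16,"z": 18,"hand": 0.64},
    {"rx": 0,"ry": 0,"rz": 0,"x": 0,"y": -17,"z": 22,"hand": 0.64},
    {"rx": 0,"ry": 0,"rz": 0,"x": 0,"y": -17,"z": 24,"hand": 0.64}
  ]
}}

```text
time: 27.7
position: [0.3513, 0.1303, 0.3858]
tool_rot: [-0.499, 0.5, 0.502, -0.499]
wrist_force: [0.7, -0.3, -0.1]
opening: 0.0602
```

```bash
sed -i 's/^T=.*/T=dict(primer_mid=(.641,.131),enamel_mid=(.478,.364),varnish_mid=(.6215,-.016),red_gloss_mid=(.623,-.155))/; s/k=tins\["primer_mid"\]/k=tins["enamel_mid"]/' b.py; python3 b.py; python3 a.py | grep -v mid | grep -v tau
```

```text
top primer_mid none
top enamel_mid [0.4793 0.3629] 0.856
top varnish_mid [ 0.6203 -0.0155] 0.963
top red_gloss_mid [ 0.6209 -0.1553] 0.941
top rack [ 0.6425 -0.0151  0.0105] 0.846 1774
scene primer_mid [0.6409 0.1307] 0.946
scene enamel_mid [0.4795 0.3634] 0.929
scene varnish_mid [ 0.6227 -0.017 ] 0.88
scene red_gloss_mid [ 0.6239 -0.154 ] 0.945
scene rack [ 0.642  -0.0144  0.0064] 0.851 2311
scene mat (array([0.4795623 , 0.36549252]), np.float64(0.875))
top [ 0.289 -0.032  1.343]
scene [ 1.353 -0.118  1.359]
drip_mat top 0.91 [210 212] [0.467 0.359]
drip_mat top 0.49 [158 282] [0.647 0.127]
drip_mat scene 0.8 [191 442] [0.485 0.369]
rack top 0.62 [251 369] [ 0.331 -0.166]
rack top 0.26 [226 487] [ 0.412 -0.557]
sanding_block top 0.72 [157 423] [ 0.649 -0.354]
sanding_block top 0.27 [226 487] [ 0.411 -0.559]
sanding_block scene 0.78 [252 215] [ 0.651 -0.343]
filling_knife top 0.64 [250 271] [0.336 0.157]
filling_knife scene 0.91 [157 371] [0.337 0.16 ]
brush_jar top 0.82 [147 206] [0.689 0.388]
brush_jar top 0.49 [158 281] [0.647 0.131]
brush_jar scene 0.87 [250 460] [0.7   0.379]
sp
[... 261 characters left out ...]
155] [ 0.411 -0.545]
glue_bottle scene 0.3 [189 441] [0.478 0.369]
tape_roll top 0.75 [249 372] [ 0.337 -0.174]
tape_roll scene 0.59 [160 271] [ 0.327 -0.168]
{'time': 29.7, 'q': array([ 1.68050184e-01, -1.61669442e-02,  1.90859434e+00,  7.31248207e-05,
        1.24902960e+00, -1.40418765e+00]), 'dq': array([ 0.0015408 ,  0.00045482, -0.00112168, -0.00079053, -0.00070076,
        7.58451736e-02, -3.69004829e-05]), 'position': array([0.35343317, 0.13036509, 0.38486418]), 'tool_rot': array([-0.49963747,  0.49965308,  0.50040777, -0.50030117]), 'wrist_force': array([-0.1532159 , -0.19321903, -0.72023891]), 'moment': array([-0.00183334,  0.03616813, -0.05613159]), 'opening': 0.06061263367349385}
```

View pics/fit_scene.png

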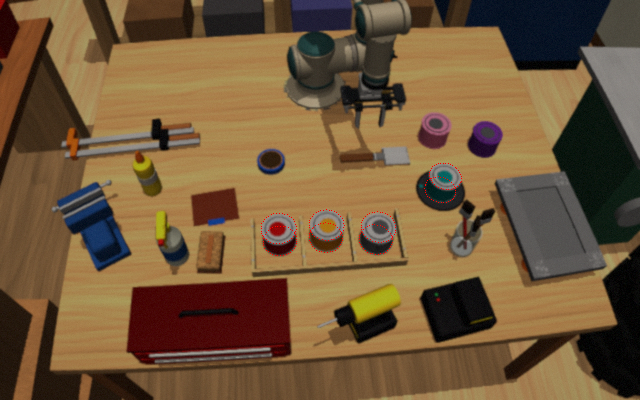

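The picture shows the enamel centred on the mat at (443,180) and the primer in the left-by-robot stall at (379,232). Nothing else has been disturbed and the arm is clear, so I'll hand in.

```bash
python3 -c "from cell import ticket; print(ticket.hand_in())"
```

```text
the job is handed in; nothing more can be done
None
```

The two tins have changed places and the job was handed in at about 30 s of the 72 s allowed. No verdict was reported. Both tins were only slid along the bench, pushed by two half-open fingers about 15 mm above it. The primer was parked in front of the rack, then the enamel was pulled out and pushed onto the mat, and finally the primer was pushed into the empty stall.

My last checks, from the camera fits:
- **Enamel:** at (0.479, 0.363), about 2 mm from the mat's centre against the 32 mm allowed.
- **Primer:** at (0.641, 0.131), within about 2 mm of the stall's mid-length against the 36 mm allowed.
- **Everything else:** the varnish and red gloss tins were within 2 mm of their starting places. The other items' readings differ by up to 13 mm from the start, which is about the networks' own scatter, and none looked moved in the final picture.

**Checks that failed or disagreed:**
- The top camera did not find the primer in the final check, so its last position rests on the scene camera and the arm's own position.
- Some fits taken while the gripper hid the tin or mat were unreliable, and I ignored them.
- A few low-confidence detections were plainly wrong, such as "rack" being reported on the tape roll.

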